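# Pack the row of cutting dies into their case

## Task

Open the clear cover of the die case, and move the four steel cutting dies from the wooden trays into the case, one upright in each bay, in the same left-to-right order in which they stand in the row. Then close the cover fully.

Things in the scene. Friction and masses are not known exactly. Their poses are not given: they have to be found in the camera images.
- round (a point): Cutting die of dark strip steel: a round ring, 46 outside diameter (yaw has no meaning); 50 tall, wall 3, open at top and bottom, with thin cross braces at the top; 0.19 kg. The point is at its centre, 25 above its foot; z up. Starts upright in its wooden tray, its y along the row within 10 degrees. Sizes in mm.
- square (a point): Cutting die of dark strip steel: a square frame, 42 x 42 outside; 50 tall, wall 3, open at top and bottom, with thin cross braces at the top; 0.19 kg. The point is at its centre, 25 above its foot; z up. Starts upright in its wooden tray, its y along the row within 10 degrees. Sizes in mm.
- hexagon (a point): Cutting die of dark strip steel: a six-sided frame, 44 across flats, two flats facing its own +x and -x, corners 51 apart along its own y; 50 tall, wall 3, open at top and bottom, with thin cross braces at the top; 0.19 kg. The point is at its centre, 25 above its foot; z up. Starts upright in its wooden tray, its y along the row within 10 degrees. Sizes in mm.
- oblong (a point): Cutting die of dark strip steel: an oblong frame, 28 along its own x and 50 along its own y; 50 tall, wall 3, open at top and bottom, with thin cross braces at the top; 0.19 kg. The point is at its centre, 25 above its foot; z up. Starts upright in its wooden tray, its y along the row within 10 degrees. Sizes in mm.
- tray_round: Shallow wooden tray (90 x 72 x 10 mm) in which the round die starts, one of four identical fixed trays side by side (75 mm apart along y) on a plywood board. Origin at the centre of its underside, 20 mm above the bench; inner floor 3 mm above the origin. x points away from the robot, y to the left along the row. It never moves.
- tray_square: Shallow wooden tray (90 x 72 x 10 mm) in which the square die starts, one of four identical fixed trays side by side (75 mm apart along y) on a plywood board. Origin at the centre of its underside, 20 mm above the bench; inner floor 3 mm above the origin. x points away from the robot, y to the left along the row. It never moves.
- tray_hexagon: Shallow wooden tray (90 x 72 x 10 mm) in which the hexagon die starts, one of four identical fixed trays side by side (75 mm apart along y) on a plywood board. Origin at the centre of its underside, 20 mm above the bench; inner floor 3 mm above the origin. x points away from the robot, y to the left along the row. It never moves.
- tray_oblong: Shallow wooden tray (90 x 72 x 10 mm) in which the oblong die starts, one of four identical fixed trays side by side (75 mm apart along y) on a plywood board. Origin at the centre of its underside, 20 mm above the bench; inner floor 3 mm above the origin. x points away from the robot, y to the left along the row. It never moves.
- case: Fixed die case: low grey tray 100 (x) x 304 (y) x 20 mm, walls, floor and dividers 4 mm thick, under a clear, metal-edged hinged cover 50 mm high. Origin: centre of the underside, on the bench; x away from the robot, y left along the row. Four bays, each 92 x 71 mm inside, centres at x = 0 and, left to right, y = +112.5, +37.5, -37.5, -112.5 mm; dividers 14 mm high.
- cover (a joint): Case cover, rad: 0 shut, grows as the front swings up and back, stop at 2.2; stiff, stays where left, moves with 3 to 4 N at its bar. Case frame, mm: hinge axis along y at x = 50, z = 20.5; handle a round bar 12 thick along y, 78 clear, when shut centred at x = -100, y = 0, z = 60.5, 50 before the cover's front; it swings with the cover. Starts shut or a little ajar.
Mind the look-alikes: they are no part of the job. Leave any green or pink look-alike of the part that bears oblong alone.

How it is judged (in metres and radians):
On the way, in this order (a step that is already met when the one before it is completed fails the run):
1. the cover is swung open (value of joint cover above 0.8 rad), for 0.1 s.
2. all four dies stand in the bays, in the order of the row (((y of round in the frame of case between 0.0955 and 0.1295 m and y of each of tray_square, tray_hexagon, tray_oblong in the frame of tray_round below 0 m) or (y of round in the frame of case between 0.0205 and 0.0545 m and y of tray_square in the frame of tray_round above 0 m and y of each of tray_hexagon, tray_oblong in the frame of tray_round below 0 m) or (y of round in the frame of case between 0.0205 and 0.0545 m and y of each of tray_square, tray_oblong in the frame of tray_round below 0 m and y of tray_hexagon in the frame of tray_round above 0 m) or (y of round in the frame of case between 0.0205 and 0.0545 m and y of each of tray_square, tray_hexagon in the frame of tray_round below 0 m and y of tray_oblong in the frame of tray_round above 0 m) or (y of round in the frame of case between -0.0545 and -0.0205 m and y of each of tray_square, tray_hexagon in the frame of tray_round above 0 m and y of tray_oblong in the frame of tray_round below 0 m) or (y of round in the frame of case between -0.0545 and -0.0205 m and y of each of tray_square, tray_oblong in the frame of tray_round above 0 m and y of tray_hexagon in the frame of tray_round below 0 m) or (y of round in the frame of case between -0.0545 and -0.0205 m and y of tray_square in the frame of tray_round below 0 m and y of each of tray_hexagon, tray_oblong in the frame of tray_round above 0 m) or (y of round in the frame of case between -0.1295 and -0.0955 m and y of each of tray_square, tray_hexagon, tray_oblong in the frame of tray_round above 0 m)) and x of round in the frame of case between -0.034 and 0.034 m and z of round in the frame of case between 0.025 and 0.033 m and angle between each of round, square, hexagon, oblong's own z axis and vertical below 0.1 rad and ((y of square in the frame of case between 0.0955 and 0.1295 m and y of each of tray_round, tray_hexagon, tray_oblong in the frame of tray_square below 0 m) or (y of square in the frame of case between 0.0205 and 0.0545 m and y of tray_round in the frame of tray_square above 0 m and y of each of tray_hexagon, tray_oblong in the frame of tray_square below 0 m) or (y of square in the frame of case between 0.0205 and 0.0545 m and y of each of tray_round, tray_oblong in the frame of tray_square below 0 m and y of tray_hexagon in the frame of tray_square above 0 m) or (y of square in the frame of case between 0.0205 and 0.0545 m and y of each of tray_round, tray_hexagon in the frame of tray_square below 0 m and y of tray_oblong in the frame of tray_square above 0 m) or (y of square in the frame of case between -0.0545 and -0.0205 m and y of each of tray_round, tray_hexagon in the frame of tray_square above 0 m and y of tray_oblong in the frame of tray_square below 0 m) or (y of square in the frame of case between -0.0545 and -0.0205 m and y of each of tray_round, tray_oblong in the frame of tray_square above 0 m and y of tray_hexagon in the frame of tray_square below 0 m) or (y of square in the frame of case between -0.0545 and -0.0205 m and y of tray_round in the frame of tray_square below 0 m and y of each of tray_hexagon, tray_oblong in the frame of tray_square above 0 m) or (y of square in the frame of case between -0.1295 and -0.0955 m and y of each of tray_round, tray_hexagon, tray_oblong in the frame of tray_square above 0 m)) and x of square in the frame of case between -0.034 and 0.034 m and z of square in the frame of case between 0.025 and 0.033 m and ((y of hexagon in the frame of case between 0.0955 and 0.1295 m and y of each of tray_round, tray_square, tray_oblong in the frame of tray_hexagon below 0 m) or (y of hexagon in the frame of case between 0.0205 and 0.0545 m and y of tray_round in the frame of tray_hexagon above 0 m and y of each of tray_square, tray_oblong in the frame of tray_hexagon below 0 m) or (y of hexagon in the frame of case between 0.0205 and 0.0545 m and y of each of tray_round, tray_oblong in the frame of tray_hexagon below 0 m and y of tray_square in the frame of tray_hexagon above 0 m) or (y of hexagon in the frame of case between 0.0205 and 0.0545 m and y of each of tray_round, tray_square in the frame of tray_hexagon below 0 m and y of tray_oblong in the frame of tray_hexagon above 0 m) or (y of hexagon in the frame of case between -0.0545 and -0.0205 m and y of each of tray_round, tray_square in the frame of tray_hexagon above 0 m and y of tray_oblong in the frame of tray_hexagon below 0 m) or (y of hexagon in the frame of case between -0.0545 and -0.0205 m and y of each of tray_round, tray_oblong in the frame of tray_hexagon above 0 m and y of tray_square in the frame of tray_hexagon below 0 m) or (y of hexagon in the frame of case between -0.0545 and -0.0205 m and y of tray_round in the frame of tray_hexagon below 0 m and y of each of tray_square, tray_oblong in the frame of tray_hexagon above 0 m) or (y of hexagon in the frame of case between -0.1295 and -0.0955 m and y of each of tray_round, tray_square, tray_oblong in the frame of tray_hexagon above 0 m)) and x of hexagon in the frame of case between -0.034 and 0.034 m and z of hexagon in the frame of case between 0.025 and 0.033 m and ((y of oblong in the frame of case between 0.0955 and 0.1295 m and y of each of tray_round, tray_square, tray_hexagon in the frame of tray_oblong below 0 m) or (y of oblong in the frame of case between 0.0205 and 0.0545 m and y of tray_round in the frame of tray_oblong above 0 m and y of each of tray_square, tray_hexagon in the frame of tray_oblong below 0 m) or (y of oblong in the frame of case between 0.0205 and 0.0545 m and y of each of tray_round, tray_hexagon in the frame of tray_oblong below 0 m and y of tray_square in the frame of tray_oblong above 0 m) or (y of oblong in the frame of case between 0.0205 and 0.0545 m and y of each of tray_round, tray_square in the frame of tray_oblong below 0 m and y of tray_hexagon in the frame of tray_oblong above 0 m) or (y of oblong in the frame of case between -0.0545 and -0.0205 m and y of each of tray_round, tray_square in the frame of tray_oblong above 0 m and y of tray_hexagon in the frame of tray_oblong below 0 m) or (y of oblong in the frame of case between -0.0545 and -0.0205 m and y of each of tray_round, tray_hexagon in the frame of tray_oblong above 0 m and y of tray_square in the frame of tray_oblong below 0 m) or (y of oblong in the frame of case between -0.0545 and -0.0205 m and y of tray_round in the frame of tray_oblong below 0 m and y of each of tray_square, tray_hexagon in the frame of tray_oblong above 0 m) or (y of oblong in the frame of case between -0.1295 and -0.0955 m and y of each of tray_round, tray_square, tray_hexagon in the frame of tray_oblong above 0 m)) and x of oblong in the frame of case between -0.034 and 0.034 m and z of oblong in the frame of case between 0.025 and 0.033 m), for 0.2 s.
At the end, for the whole second after the job is handed in: Every die stands upright (0.1 rad) on a bay floor (4 mm), within 17 mm along and 34 mm across the row of the bay centre (anywhere in the bay), in the left-to-right order of the trays they started in; all released and at rest; cover closed to within 0.06 rad (all of step 2 and linear speed of each of die_round, die_square, die_hexagon, die_oblong below 0.01 m/s and value of joint cover below 0.06 rad and velocity of joint cover below 0.05 rad/s); the robot touches nothing.
It also fails if it takes over 128 s, if anything falls off the work surface, if the arm or the gripper's body presses on something with over 40 N, if the wrist force passes 120 N, or if a joint passes its speed limit or range.

## Robot

A 6-joint arm with a two-finger parallel gripper is mounted at the origin on the work surface. World frame = base frame: x ahead of the robot, y to its left, z up, the work surface at z = 0. Lengths are in mm, angles in rad, forces in N, time in s.
With the tool pointing down it reaches from about 250 to 775 mm from the base axis. Payload 4 kg.
Tool frame: the origin (TCP) lies on the centre line of the jaws, within the pads' length; the fingertips stand 22 mm ahead of it and the grasp point (between the pads) lies 3 mm ahead of it; z points along the fingers, y is the line along which they close (so a half turn about z gives the same grasp; the last joint's range is limited). The gripper opens to 85 mm and grips with 20 to 120 N. Pads are 22 mm wide; open, the fingers measure 114 mm over their backs; the gripper's body (76 mm by 85 mm) begins 54 mm behind the grasp point. The pads swing forward as they close: fully open they stand 13 mm farther back than shut.
Start: joints at [-0.103, 0.087, 1.371, -0, 1.684, -0.103], TCP at [550.014, -0.006, 253.341] pointing down, gripper open.
Joint ranges: [-3.1, 3.1], [-0.76, 2.03], [0.27, 2.55], [-1.08, 4.22], [0.17, 2.65], [-2.57, 2.57]. Speed limits (rad/s): [2.79, 2.79, 3.14, 3.14, 3.14, 3.14].

## Interface

Orientations are given as a unit quaternion [w, x, y, z].
In Python, from station import * gives the robot as it stands. The module is installed in compiled form; this text tells all that it offers.
- The arm moves only by the tool carry_out, never from a script. Its arguments are lists of equal length, an entry for each row: "slide": the shift along the world's x, y, z in mm, a list of three; "twist": the turn, a rotation vector about the world's x, y, z in degrees, a list of three; "claw": the closure, from -1 (fully open) to 1 (shut), so that 0 is half open. In form: {"slide": [[tx, ty, tz], ...], "twist": [[rx, ry, rz], ...], "claw": [claw, ...]}. A call has 1 to 10 rows; each row shifts and turns the commanded pose from where the row before left it; what a row does not reach is not made up. A row lasts 1/8 s, in which the tool goes at most 62.5 mm and 10.7 degrees, less where a joint would pass 70% of its speed; a pose out of reach is approached as far as the arm can. A call with a gripper value outside its range is refused whole. The fingers move at their own pace and stop on an object; "force" is the grip in N (left out, the last holds). Time passes only in rows, so rows that do not move let the fingers close. It gives the time, the measured TCP pose, the force, the opening and the grip force at its end, in the units of the state.
- get_state(): the state, without advancing time (a new reading comes with each control period).
- grab_frame(name): name is "scene" or "side" or "wrist"; returns a dict with "image" (384x512x3 uint8, red, green, blue), "mtx" (3x3 intrinsics, pixels), "extrinsics" (4x4, takes a point from world to camera coordinates); the wrist camera has in their place "T_tool_cam" (4x4, takes a point from camera to tool coordinates, whose origin is the TCP and whose axes are the flange's). Camera axes: x right, y down, z forward; pixel columns grow to the right and rows downward; lengths in mm; the calibration is good to about 2 mm. A picture is of the moment at which its call begins: read the wrist's pose just before it. There is no depth.
- job_done(): hands the job in; it is judged then, once.
The state is a dict: "t": time; "joint_positions": joint angles; "joint_vel": joint speeds; "joint_efforts": joint torques, N m; "position": TCP position; "eef_rot": TCP orientation; "wrist_force": force on the tool from outside, world axes, zero at the start; "moment": the same for the moment, N m; "width": finger opening in mm; "grasp_force": force on a finger pad.
Only numpy, scipy, OpenCV 4.12 (cv2) and the standard library are available. Lean on these libraries where they do the work, as an engineer would, in place of code of your own. Each camera call takes 0.05 s, during which the arm holds its last target. There are 200 camera calls.

## Working session

There is one attempt and no reset: what is moved stays moved. The work goes in short steps, Python scripts to look and compute and a tool call to move; the robot and the scene stay as the last step left them, time stands still between calls to the robot, and variables do not carry over. Pictures are saved under pics/ and viewed, at most 15 in all, crops included, and the job is handed in when it is done.

Besides the shell and the picture viewer there is one more tool, called after "Request:" by a JSON object that holds its "name" and its "arguments". carry_out: Moves the arm, as the interface text tells. Its arguments: {"type":"object","properties":{"slide":{"type":"array","items":{"type":"array","items":{"type":"number"}}},"twist":{"type":"array","items":{"type":"array","items":{"type":"number"}}},"claw":{"type":"array","items":{"type":"number"}},"force":{"type":"number"}},"required":["slide","twist","claw"]}

```bash
mkdir -p pics
cat > h.py <<'E'
from station import *
import numpy as np, cv2
from scipy.spatial.transform import Rotation as R
def save(n,f): cv2.imwrite('pics/'+n+'.png',cv2.cvtColor(f['image'],cv2.COLOR_RGB2BGR))
def cam(f,st=None):
    if 'extrinsics' in f: return f['mtx'],np.array(f['extrinsics'])
    q=st['eef_rot']; T=np.eye(4); T[:3,:3]=R.from_quat([q[1],q[2],q[3],q[0]]).as_matrix(); T[:3,3]=st['position']
    return f['mtx'],np.linalg.inv(T@f['T_tool_cam'])
def ray(c,uv,z):
    K,E=c; Ei=np.linalg.inv(E); d=Ei[:3,:3]@np.linalg.inv(K)@[uv[0],uv[1],1]; o=Ei[:3,3]
    return o+d*(z-o[2])/d[2]
def proj(c,p):
    K,E=c; q=K@(E[:3,:3]@np.array(p)+E[:3,3]); return q[:2]/q[2]
E
python3 - <<'E'
from h import *
st=get_state(); print(st)
ims=[]
for n in ['scene','side','wrist']:
    f=grab_frame(n); save(n+'0',f); c=cam(f,st); print(n,c[0].round(1).tolist(),np.linalg.inv(c[1]).round(2).tolist())
E
```

```text
{'t': 0.0, 'joint_positions': array([-1.03125368e-01,  8.79811059e-02,  1.37228594e+00,  2.89504854e-05,
        1.68356263e+00, -1.03099825e-01]), 'joint_vel': array([ 9.75587920e-04,  8.49390872e-05, -8.45138648e-04, -2.59803734e-04,
       -2.63501638e-04, -1.90583068e-03]), 'joint_efforts': array([ 4.64244640e-04, -3.51862407e+01, -3.13276148e+01,  2.58579206e-05,
        1.07225846e-02,  9.27783418e-06]), 'position': array([5.49556350e+02, 3.61000049e-02, 2.52108708e+02]), 'eef_rot': array([-8.77184627e-04,  7.07114229e-01,  7.07098448e-01, -6.94133051e-04]), 'wrist_force': array([-0.09045152, -0.52150414, -0.08765284]), 'moment': array([-0.04813595,  0.04107311,  0.00516525]), 'grasp_force': 0.0, 'width': 85.6246498562126}
scene [[429.9, 0.0, 252.2], [0.0, 429.9, 194.4], [0.0, 0.0, 1.0]] [[-0.74, 0.52, -0.42, 986.1], [0.67, 0.57, -0.47, 503.93], [-0.0, -0.63, -0.78, 901.98], [0.0, 0.0, 0.0, 1.0]]
side [[392.6, 0.0, 256.2], [0.0, 392.6, 186.9], [0.0, 0.0, 1.0]] [[-1.0, -0.03, 0.05, 488.91], [-0.06, 0.62, -0.78, 645.36], [-0.0, -0.78, -0.62, 562.83], [0.0, 0.0, 0.0, 1.0]]
wrist [[313.6, 0.0, 255.7], [0.0, 313.6, 188.1], [0.0, 0.0, 1.0]] [[1.0, -0.0, -0.0, 549.89], [-0.0, -0.95, -0.31, 80.03], [-0.0, 0.31, -0.95, 372.54], [0.0, 0.0, 0.0, 1.0]]
```

View pics/scene0.png

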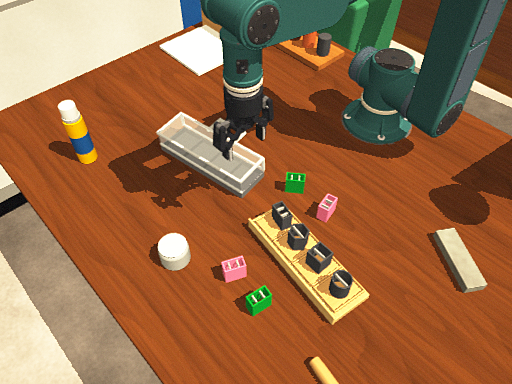

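View pics/side0.png

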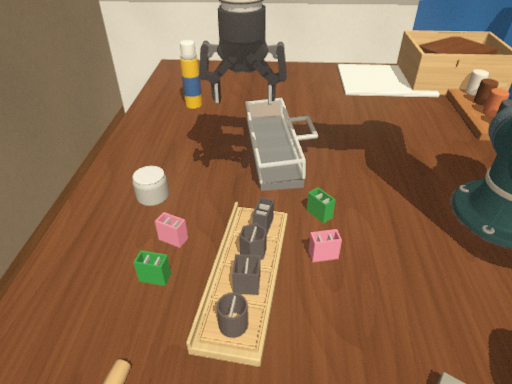

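View pics/wrist0.png

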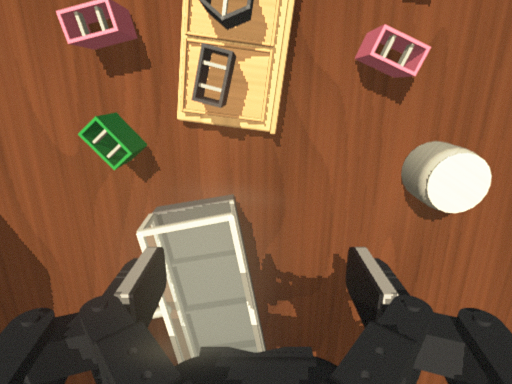

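Run:
```python
import cv2,numpy as np
a=cv2.imread('pics/side0.png')[90:360,190:330]; b=cv2.imread('pics/scene0.png')[105:200,150:275]
c=cv2.imread('pics/wrist0.png')[0:384,130:300]
cv2.imwrite('pics/c1.png',cv2.resize(a,None,fx=2.2,fy=2.2,interpolation=2))
b=cv2.resize(b,None,fx=4,fy=4,interpolation=2);cv2.imwrite('pics/c2.png',b)
a=cv2.resize(a,None,fx=2.2,fy=2.2,interpolation=2)
o=np.zeros((600,800,3),np.uint8); o[:594,:308]=a[:594]; o[:380,308:800]=b[:380,:492]; cv2.imwrite('pics/c12.png',o)
```

```text
(no output)
```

View pics/c12.png

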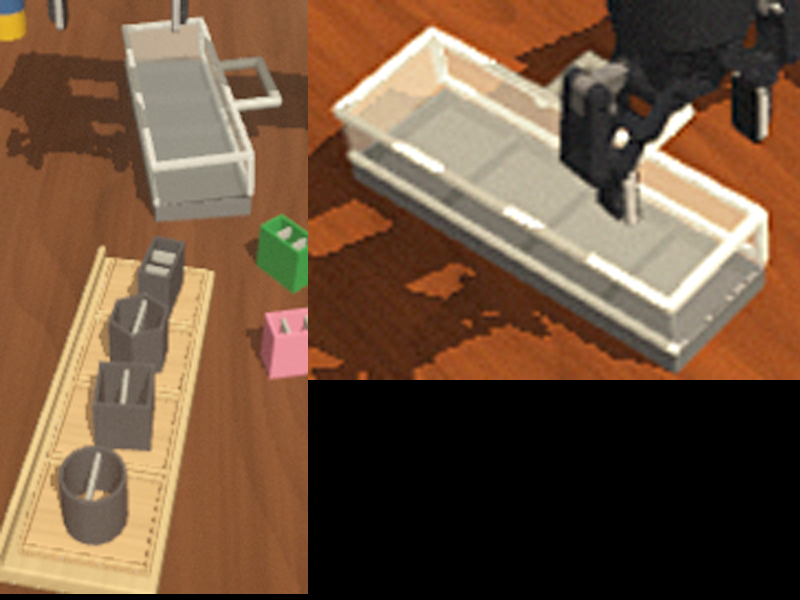

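Run:
```python
from h import *
st=get_state()
S=cam(grab_frame('scene')); f=grab_frame('side'); D=cam(f); fw=grab_frame('wrist'); W=cam(fw,st)
for n,c,uv in [('s++',S,(241.75,197.5)),('s-+',S,(263.5,177.5)),('s+-',S,(161.75,149.5)),('d++',D,(262.7,188.6)),('d-+',D,(303.6,186.8))]: print(n,ray(c,uv,0).round(1))
print('cover top: scene', [ray(S,(150+(x-308)/4,105+y/4),70).round(1) for x,y in [(672,305),(765,212),(432,32),(335,108)]])
print('side',[ray(D,(190+x/2.2,90+y/2.2),70).round(1) for x,y in [(155,165),(252,155),(123,27),(203,22),(262,62),(280,100)]])
# wrist visible: row board and oblong
print('wrist cover top +y corners',[ray(W,p,70).round(1) for p in [(146,230),(236,202)]])
print('board corners wrist z20',[ray(W,p,20).round(1) for p in [(179,122),(272,132)]])
print('board side z20',[ray(D,(190+x/2.2,90+y/2.2),20).round(1) for x,y in [(102,248),(213,270),(0,560),(158,588)]])
print('oblong top wrist',[ray(W,p,73).round(1) for p in [(203,44),(235,52),(224,107),(193,99)]])
for n,(x,y) in dict(ob=(164,250),hx=(137,318),sq=(124,378),rd=(93,477)).items(): print(n,ray(D,(190+x/2.2,90+y/2.2),73).round(1))
```

```text
s++ [522.2 -50.6   0. ]
s-+ [430.  -63.3   0. ]
s+- [ 576.6 -346.4    0. ]
d++ [516.  -54.8   0. ]
d-+ [422.4 -66.5   0. ]
cover top: scene [array([524.4, -48.8,  70. ]), array([424. , -68.5,  70. ]), array([ 479.3, -367.8,   70. ]), array([ 578.7, -347.8,   70. ])]
side [array([521.2, -49. ,  70. ]), array([425.2, -71.5,  70. ]), array([ 576. , -345.8,   70. ]), array([ 475.8, -365. ,   70. ]), array([ 406.1, -264.1,   70. ]), array([ 390.5, -179.2,   70. ])]
wrist cover top +y corners [array([432.8, -65.4,  70. ]), array([529.1, -33.8,  70. ])]
board corners wrist z20 [array([464.5,  42.1,  20. ]), array([567.7,  30.9,  20. ])]
board side z20 [array([568.5,  20.7,  20. ]), array([462.2,  46.3,  20. ]), array([605.8, 343.1,  20. ]), array([499. , 356.6,  20. ])]
oblong top wrist [array([503.6, 114.9,  73. ]), array([531.4, 108.4,  73. ]), array([520.2,  61.4,  73. ]), array([491.9,  68.6,  73. ])]
ob [507.   81.4  73. ]
hx [524.9 164.4  73. ]
sq [530.4 226.1  73. ]
rd [544.3 311.4  73. ]
```

Request:
{"name": "carry_out", "arguments": {"slide": [[-21, -32, -14], [-21, -32, -14], [-21, -32, -14], [-21, -32, -14], [-21, -32, -14], [-21, -32, -14], [-22, -34, -16], [0, 0, 0]], "twist": [[0, 0, 1.5], [0, 0, 1.5], [0, 0, 1.5], [0, 0, 1.5], [0, 0, 1.5], [0, 0, 1.5], [0, 0, 1.6], [0, 0, 0]], "claw": [0, 0, 0, 0, 0, 0, 0, 0]}}

```text
t: 1.3
position: [400.1, -227.1, 151.8]
eef_rot: [-0.002, 0.64, 0.768, -0.0]
wrist_force: [0.7, 1.2, -0.5]
width: 42.7
grasp_force: 0.0
```

Run:
```python
from h import *
st=get_state(); print(st['position'],st['width'],st['wrist_force'])
f=grab_frame('wrist'); save('w1',f); c=cam(f,st)
o=np.array([500.5,-208,0]);a=np.radians(10.6);ex=np.array([np.cos(a),np.sin(a),0]);ey=np.array([-np.sin(a),np.cos(a),0])
for y in (-39,0,39): print(y,proj(c,o-100*ex+y*ey+[0,0,60.5]).round(1))
```

```text
[ 400.05530159 -227.11928305  151.81388106] 42.743003395018036 [ 0.73296179  1.24135916 -0.50963136]
-39 [259.1 250.4]
0 [258.9 202.3]
39 [258.8 148.7]
```

View pics/w1.png

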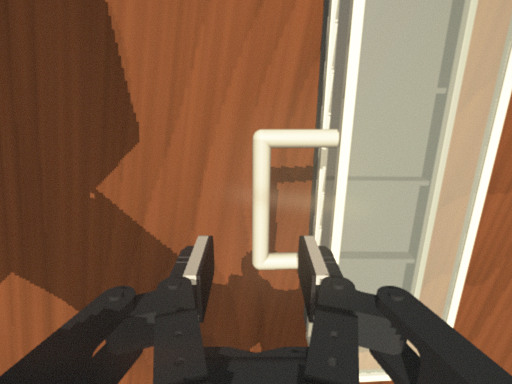

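Request:
{"name": "carry_out", "arguments": {"slide": [[3, 1, -30], [0, 0, -30], [0, 0, -28], [0, 0, 0], [0, 0, 0], [0, 0, 0], [0, 0, 0], [0, 0, 0]], "twist": [[0, 0, 0], [0, 0, 0], [0, 0, 0], [0, 0, 0], [0, 0, 0], [0, 0, 0], [0, 0, 0], [0, 0, 0]], "claw": [0, 0, 0, 0, 0.8, 0.8, 0.8, 0.8], "force": 30}}

```text
t: 2.35
position: [402.7, -226.0, 66.7]
eef_rot: [-0.001, 0.639, 0.769, -0.003]
wrist_force: [-10.2, -1.8, 4.0]
width: 11.3
grasp_force: 29.1
```

Run:
```python
from h import *
a=np.radians(10.6);ex=np.array([np.cos(a),np.sin(a)])
p=lambda t:np.array([-150*np.cos(t)+40*np.sin(t),150*np.sin(t)+40*np.cos(t)])
T=np.arange(0,1.81,.09)
for i in range(20):
    d=p(T[i+1])-p(T[i]); print([*(ex*d[0]).round(1),d[1].round(1)],end=', ')
```

```text
[np.float64(4.1), np.float64(0.8), np.float64(13.3)], [np.float64(5.3), np.float64(1.0), np.float64(12.9)], [np.float64(6.4), np.float64(1.2), np.float64(12.4)], [np.float64(7.5), np.float64(1.4), np.float64(11.7)], [np.float64(8.5), np.float64(1.6), np.float64(11.0)], [np.float64(9.4), np.float64(1.8), np.float64(10.2)], [np.float64(10.3), np.float64(1.9), np.float64(9.3)], [np.float64(11.1), np.float64(2.1), np.float64(8.3)], [np.float64(11.7), np.float64(2.2), np.float64(7.2)], [np.float64(12.3), np.float64(2.3), np.float64(6.1)], [np.float64(12.8), np.float64(2.4), np.float64(5.0)], [np.float64(13.2), np.float64(2.5), np.float64(3.8)], [np.float64(13.5), np.float64(2.5), np.float64(2.6)], [np.float64(13.7), np.float64(2.6), np.float64(1.3)], [np.float64(13.7), np.float64(2.6), np.float64(0.1)], [np.float64(13.7), np.float64(2.6), np.float64(-1.2)], [np.float64(13.5), np.float64(2.5), np.float64(-2.4)], [np.float64(13.3), np.float64(2.5), np.float64(-3.7)], [np.float64(12.9), np.float64(2.4), np.float64(-4.9)], [np.float64(12.4), np.float64(2.3), np.float64(-6.0)],
```

Request:
{"name": "carry_out", "arguments": {"slide": [[3, 0.8, 13], [5, 1, 13], [6.4, 1.2, 12.4], [7.5, 1.4, 11.7], [8.5, 1.6, 11], [9.4, 1.8, 10.2], [10.3, 1.9, 9.3], [11.1, 2.1, 8.3], [11.7, 2.2, 7.2], [12.3, 2.3, 6.1]], "twist": [[0, 0, 0], [0, 0, 0], [0, 0, 0], [0, 0, 0], [0, 0, 0], [0, 0, 0], [0, 0, 0], [0, 0, 0], [0, 0, 0], [0, 0, 0]], "claw": [0.8, 0.8, 0.8, 0.8, 0.8, 0.8, 0.8, 0.8, 0.8, 0.8]}}

```text
t: 3.6
position: [491.2, -210.3, 167.0]
eef_rot: [0.001, 0.639, 0.769, -0.001]
wrist_force: [2.0, -10.5, -8.7]
width: 10.9
grasp_force: 29.7
```

Request:
{"name": "carry_out", "arguments": {"slide": [[12.8, 1.6, 5], [13.2, 2, 3.8], [13.5, 2.5, 2.6], [13.7, 2.6, 1.3], [13.7, 2.6, 0], [13.7, 2.6, -1.2], [13.5, 2.5, -2.4], [13.3, 2.5, -3.7], [12.9, 2.4, -5], [0, 0, 0]], "twist": [[0, 0, 0], [0, 0, 0], [0, 0, 0], [0, 0, 0], [0, 0, 0], [0, 0, 0], [0, 0, 0], [0, 0, 0], [0, 0, 0], [0, 0, 0]], "claw": [0.8, 0.8, 0.8, 0.8, 0.8, 0.8, 0.8, 0.8, 0.8, 0.8]}}

```text
t: 4.85
position: [611.8, -189.1, 168.0]
eef_rot: [0.002, 0.639, 0.769, -0.001]
wrist_force: [1.0, -7.9, -4.2]
width: 11.1
grasp_force: 29.3
```

Request:
{"name": "carry_out", "arguments": {"slide": [[0, 0, 0], [0, 0, 0], [0, 0, 40], [0, 0, 50], [-10, 35, 10], [-10, 35, 10], [-10, 40, 5], [-10, 40, 5], [-10, 40, 5], [-10, 40, 5]], "twist": [[0, 0, 0], [0, 0, 0], [0, 0, 0], [0, 0, 0], [0, 0, -2], [0, 0, -3], [0, 0, -3], [0, 0, -3], [0, 0, -3], [0, 0, -3]], "claw": [0, 0, 0, 0, -0.5, -0.5, -0.5, -0.5, -0.5, -0.5]}}

```text
t: 6.1
position: [549.8, 44.7, 299.2]
eef_rot: [-0.0, 0.746, 0.666, 0.001]
wrist_force: [-0.2, -0.3, 0.0]
width: 64.2
grasp_force: 0.0
```

Request:
{"name": "carry_out", "arguments": {"slide": [[-10, 40, 0], [-10, 40, 0], [-5, 30, 0], [0, 0, 0], [0, 0, 0]], "twist": [[0, 0, 0], [0, 0, 0], [0, 0, 0], [0, 0, 0], [0, 0, 0]], "claw": [-0.5, -0.5, -0.5, -0.5, -0.5]}}

```text
t: 6.72
position: [525.4, 152.6, 298.5]
eef_rot: [0.0, 0.745, 0.667, 0.0]
wrist_force: [0.0, -0.5, 0.4]
width: 63.9
grasp_force: 0.0
```

Run:
```python
from h import *
st=get_state(); print(st['position'],st['eef_rot'],st['width'],st['wrist_force'])
f=grab_frame('wrist'); c=cam(f,st); g=grab_frame('side')
o=np.zeros((576,800,3),np.uint8); o[:384,:512]=f['image']; o[:,512:]=cv2.resize(g['image'],(512,384))[0:384,140:332].repeat(1,0)[:384].repeat(1,1)[:, :288].__class__((384,192,3),np.uint8).__array__() if 0 else 0
o[:270,512:652]=g['image'][90:360,190:330]; o=o[:384]
save('w2',{'image':o})
m=((f['image'].astype(int).max(2)<85)*255).astype(np.uint8)
for k in cv2.findContours(m,cv2.RETR_EXTERNAL,cv2.CHAIN_APPROX_SIMPLE)[0]:
    if cv2.contourArea(k)>300: print(cv2.boundingRect(k))
```

```text
[525.42787633 152.59061881 298.4648176 ] [2.64258786e-04 7.45306340e-01 6.66722071e-01 2.65408596e-04] 63.856852223254144 [ 0.01065275 -0.50384657  0.38440245]
(0, 240, 512, 144)
```

View pics/w2.png

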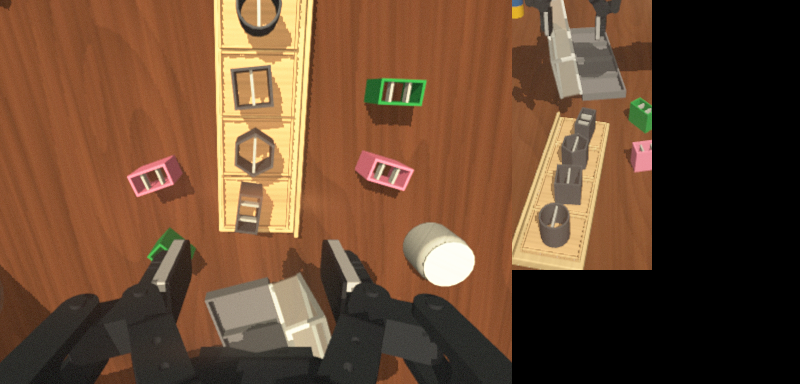

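Run:
```python
from h import *
st=get_state()
def blobs(I,c,roi,z,thr=105):
    I=I.astype(int); m=((I.max(2)<thr)&(I.max(2)-I.min(2)<40)).astype(np.uint8)*255
    w=np.zeros_like(m); x,y,X,Y=roi; w[y:Y,x:X]=m[y:Y,x:X]; w=cv2.morphologyEx(w,cv2.MORPH_CLOSE,np.ones((3,3)))
    for k in cv2.findContours(w,cv2.RETR_EXTERNAL,cv2.CHAIN_APPROX_SIMPLE)[0]:
        if cv2.contourArea(k)<80: continue
        h=cv2.convexHull(k); M=cv2.moments(h); uv=(M['m10']/M['m00'],M['m01']/M['m00'])
        P=np.array([ray(c,p[0],z)[:2] for p in h],np.float32); r=cv2.minAreaRect(P)
        print(np.round(uv,1),cv2.boundingRect(k),'pt',ray(c,uv,z)[:2].round(1),'rect',np.round(r[0],1),np.round(r[1],1),round(r[2],1))
f=grab_frame('wrist'); print('wrist'); blobs(f['image'],cam(f,st),(216,0,312,236),60)
f=grab_frame('side'); print('side'); blobs(f['image'],cam(f),(205,195,285,345),48)
f=grab_frame('scene'); print('scene'); blobs(f['image'],cam(f),(262,195,362,305),48)
```

```text
wrist
[245.9 225.7] (237, 221, 19, 10) pt [503.8  67.4] rect [504.1  67.3] [11.5 22.5] 76.4
[258.7  23.2] (239, 13, 40, 22) pt [545.  291.7] rect [545.3 290.2] [17.9 40.1] 88.7
side
[223.2 313.8] (217, 297, 14, 37) pt [559.4 307.3] rect [560.7 307.8] [60.9 18.4] 87.2
[241.8 312.2] (237, 296, 10, 36) pt [531.8 302.9] rect [532.1 303.9] [13.6 60.3] 5.5
[245.3 241.9] (240, 228, 12, 27) pt [537.9 158.7] rect [538.5 155.5] [19.7 63.7] 1.6
[262.9 221.6] (253, 199, 21, 55) pt [508.9 104.5] rect [512.8 109.8] [143.3  37.4] 82.8
scene
[340.1 283.6] (329, 270, 24, 28) pt [547.7 305.4] rect [547.2 304.8] [68.7 42.7] 22.3
[318.5 257.4] (306, 243, 27, 31) pt [533.3 228.8] rect [532.5 228.2] [54.8 65.5] 89.6
[290.  226.3] (272, 202, 37, 48) pt [519.8 124.1] rect [515. 122.] [146.   61.4] 71.5
```

```bash
python3 - <<'E'
from h import *
st=get_state(); c=cam(grab_frame('wrist'),st)
for n,u in dict(ob=(249,213),hx=(255,152),sq=(252,88),rd=(259,12)).items(): print(n,ray(c,u,73)[:2].round(1),ray(c,u,60)[:2].round(1))
D=cam(grab_frame('side'));S=cam(grab_frame('scene'))
for n,p in dict(ob=(511,88,73),hx=(521,156,73),sq=(532,228,73),rd=(546,305,73)).items(): print(n,proj(c,p).round(),proj(D,p).round(),proj(S,p).round())
E
python3 - <<'E'
import cv2,numpy as np
a=cv2.imread('pics/scene0.png')[195:310,255:365]
w=cv2.imread('pics/w2.png')[:245,205:320]
o=np.zeros((600,800,3),np.uint8)
a=cv2.resize(a,None,fx=4,fy=4,interpolation=2); w=cv2.resize(w,None,fx=2.4,fy=2.4,interpolation=2)
o[:a.shape[0],:a.shape[1]]=a; o[:w.shape[0],450:450+w.shape[1]]=w
cv2.imwrite('pics/c3.png',o)
E
```

```text
ob [510.6  89.3] [509.7  83.9]
hx [526.2 161.5] [525.9 158.9]
sq [530.9 229.5] [530.7 229.4]
rd [546.1 299.1] [546.5 301.6]
ob [249. 214.] [262. 206.] [283. 209.]
hx [251. 157.] [255. 231.] [300. 229.]
sq [253.  89.] [245. 263.] [320. 251.]
rd [258.   5.] [232. 303.] [342. 278.]
```

View pics/c3.png

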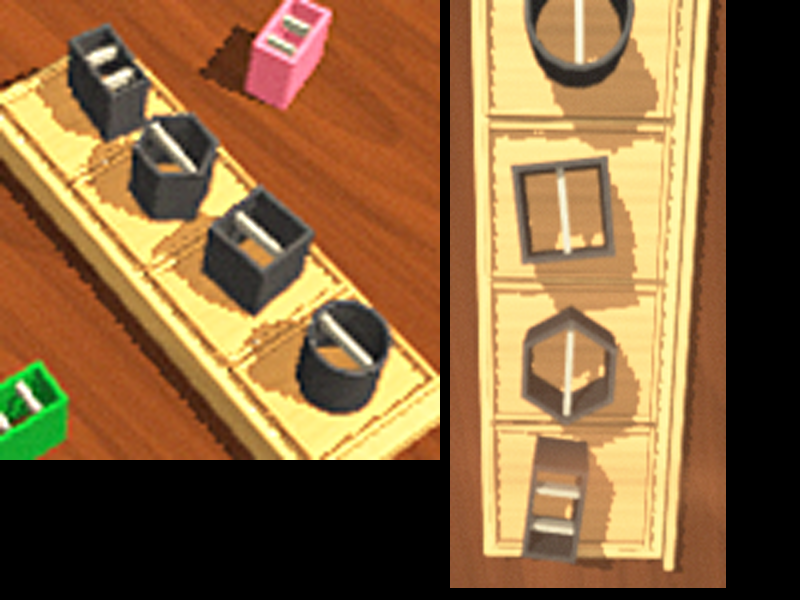

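Request:
{"name": "carry_out", "arguments": {"slide": [[4, 30, -34], [4, 30, -34], [4, 30, -34], [4, 31, -34], [4.5, 31, -34], [0, 0, -25], [0, 0, -25], [0, 0, -15], [0, 0, 0], [0, 0, 0]], "twist": [[0, 0, 0], [0, 0, 0], [0, 0, 0], [0, 0, 0], [0, 0, 0], [0, 0, 0], [0, 0, 0], [0, 0, 0], [0, 0, 0], [0, 0, 0]], "claw": [-1, -1, -1, -1, -1, -1, -1, -1, 0, 0], "force": 40}}

```text
t: 8.38
position: [546.9, 304.8, 64.3]
eef_rot: [0.0, 0.746, 0.666, 0.001]
wrist_force: [0.5, 0.7, 0.0]
width: 51.3
grasp_force: 0.0
```

Request:
{"name": "carry_out", "arguments": {"slide": [[0, 0, 0], [0, 0, 0], [0, 0, 20], [0, 0, 40]], "twist": [[0, 0, 0], [0, 0, 0], [0, 0, 0], [0, 0, 0]], "claw": [0.5, 0.5, 0.5, 0.5]}}

```text
t: 8.88
position: [544.3, 303.7, 121.3]
eef_rot: [-0.001, 0.746, 0.666, -0.003]
wrist_force: [-0.1, -0.1, -2.2]
width: 44.4
grasp_force: 41.7
```

Run:
```python
from h import *
st=get_state(); print(st['position'],st['width'],st['wrist_force'])
f=grab_frame('wrist'); g=grab_frame('side')
save('w3',{'image':np.hstack([f['image'][:,100:412],g['image'][:,150:350]])})
```

```text
[544.31142624 303.74582766 121.302137  ] 44.35180559147428 [-0.10724829 -0.07230775 -2.17927472]
```

View pics/w3.png

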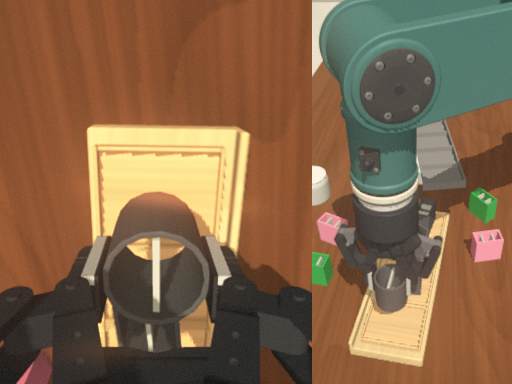

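Request:
{"name": "carry_out", "arguments": {"slide": [[0, 0, 40], [-12, -40, 0], [-12, -45, 0], [-12, -45, 0], [-12, -45, 0], [-12, -45, 0], [-6, -45, 0], [0, -45, 0], [0, -45, 0], [0, -46, 0]], "twist": [[0, 0, 0], [0, 0, 2], [0, 0, 2], [0, 0, 2], [0, 0, 2], [0, 0, 2], [0, 0, 2], [0, 0, 2], [0, 0, 3], [0, 0, 0]], "claw": [0.5, 0.5, 0.5, 0.5, 0.5, 0.5, 0.5, 0.5, 0.5, 0.5]}}

```text
t: 10.22
position: [479.3, -97.7, 162.3]
eef_rot: [-0.0, 0.639, 0.77, -0.0]
wrist_force: [0.9, -0.5, -3.1]
width: 43.9
grasp_force: 41.9
```

Request:
{"name": "carry_out", "arguments": {"slide": [[0, 0, 0], [0, 0, 0]], "twist": [[0, 0, 0], [0, 0, 0]], "claw": [0.5, 0.5]}}

```text
t: 10.48
position: [479.6, -96.1, 162.3]
eef_rot: [-0.001, 0.639, 0.769, 0.0]
wrist_force: [-0.3, 1.0, -2.3]
width: 44.2
grasp_force: 41.9
```

Run:
```python
from h import *
st=get_state(); print(st['position'],st['eef_rot'],st['width'],st['wrist_force'])
f=grab_frame('wrist'); g=grab_frame('scene'); c=cam(f,st)
save('w4',{'image':np.hstack([f['image'],g['image'][90:,120:300].repeat(1,0)[:294].copy() if 0 else np.vstack([g['image'][60:252,130:322].repeat(2,0).repeat(2,1)[:384,:288]])])})
o=np.array([500.5,-208,0]);a=np.radians(10.6);ex=np.array([np.cos(a),np.sin(a),0]);ey=np.array([-np.sin(a),np.cos(a),0])
for x,y in ((-50,152),(50,152),(-50,75),(-50,0)): print(x,y,proj(c,o+x*ex+y*ey+[0,0,20]).round())
```

```text
[479.58465906 -96.08437398 162.31972075] [-7.10488220e-04  6.38979377e-01  7.69223532e-01  9.43091186e-05] 44.19336995457665 [-0.3086981   0.99585768 -2.27824553]
-50 152 [196. 139.]
50 152 [315. 138.]
-50 75 [201. 223.]
-50 0 [205. 292.]
```

View pics/w4.png

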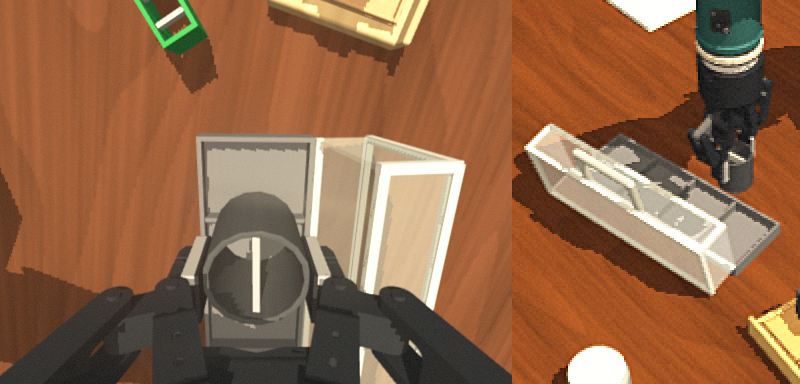

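Request:
{"name": "carry_out", "arguments": {"slide": [[0, 0, -35], [0, 0, -35], [0, 0, -25], [0, 0, -15], [0, 0, -8], [0, 0, 0], [0, 0, 0]], "twist": [[0, 0, 0], [0, 0, 0], [0, 0, 0], [0, 0, 0], [0, 0, 0], [0, 0, 0], [0, 0, 0]], "claw": [0.5, 0.5, 0.5, 0.5, 0.5, 0.5, 0.5]}}

```text
t: 11.45
position: [480.6, -96.3, 45.8]
eef_rot: [0.001, 0.639, 0.77, 0.0]
wrist_force: [-2.0, 0.7, -0.4]
width: 44.0
grasp_force: 42.0
```

Request:
{"name": "carry_out", "arguments": {"slide": [[0, 0, 0], [0, 0, 0], [0, 0, 30], [0, 0, 45], [0, 0, 45], [0, 40, 0], [0, 40, 0], [5, 40, 0], [10, 40, 0], [10, 40, 0]], "twist": [[0, 0, 0], [0, 0, 0], [0, 0, 0], [0, 0, 0], [0, 0, 0], [0, 0, -2], [0, 0, -2], [0, 0, -2], [0, 0, -2], [0, 0, -2.6]], "claw": [-0.3, -0.3, -0.3, -0.3, -0.3, -1, -1, -1, -1, -1]}}

```text
t: 12.7
position: [505.8, 105.0, 165.6]
eef_rot: [0.001, 0.708, 0.707, 0.001]
wrist_force: [0.4, -0.4, 1.0]
width: 85.4
grasp_force: 0.0
```

Request:
{"name": "carry_out", "arguments": {"slide": [[10, 40, 0], [10, 40, 0], [6, 46, 0], [0, 0, 0]], "twist": [[0, 0, 0], [0, 0, 0], [0, 0, 0], [0, 0, 0]], "claw": [-1, -1, -1, -1]}}

```text
t: 13.2
position: [531.4, 232.5, 165.0]
eef_rot: [-0.0, 0.706, 0.709, 0.001]
wrist_force: [0.4, -1.4, -0.4]
width: 85.4
grasp_force: 0.0
```

Run:
```python
from h import *
st=get_state(); print(st['position'],st['eef_rot'],st['width'],st['wrist_force'])
f=grab_frame('wrist'); g=grab_frame('scene'); c=cam(f,st)
save('w5',{'image':np.hstack([f['image'],g['image'][105:297,150:294].repeat(2,0).repeat(2,1)])})
print(proj(c,(531,229.5,73)))
```

```text
[531.41351344 232.51797775 165.01101704] [-9.42595237e-06  7.05659636e-01  7.08550404e-01  8.96074504e-04] 85.36696712966675 [ 0.36156121 -1.43472046 -0.35066534]
[254.84198546 206.20590695]
```

View pics/w5.png

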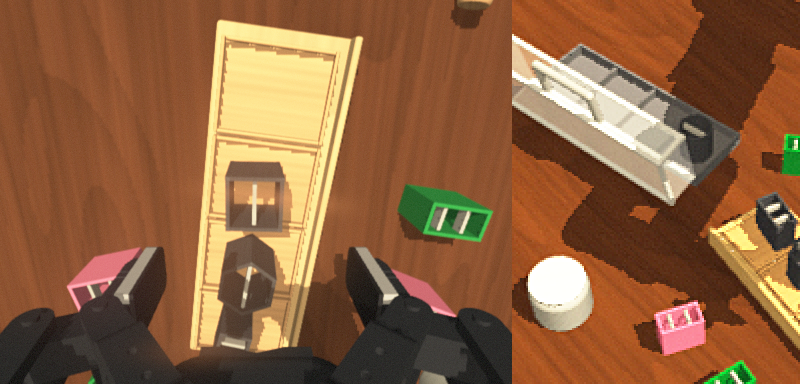

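Request:
{"name": "carry_out", "arguments": {"slide": [[0, -2, -35], [0, 0, -35], [0, 0, -22], [0, 0, -10], [0, 0, 0], [0, 0, 0], [0, 0, 0], [0, 0, 0], [0, 0, 25], [0, 0, 40]], "twist": [[0, 0, 0], [0, 0, 0], [0, 0, 0], [0, 0, 0], [0, 0, 0], [0, 0, 0], [0, 0, 0], [0, 0, 0], [0, 0, 0], [0, 0, 0]], "claw": [-1, -1, -1, -1, 0.5, 0.5, 0.5, 0.5, 0.5, 0.5]}}

```text
t: 14.55
position: [529.3, 227.1, 125.9]
eef_rot: [-0.001, 0.707, 0.707, -0.003]
wrist_force: [0.6, 0.0, -1.8]
width: 41.5
grasp_force: 41.6
```

Request:
{"name": "carry_out", "arguments": {"slide": [[0, 0, 38], [-10, -44, 0], [-10, -44, 0], [-10, -44, 0], [-10, -44, 0], [-10, -44, 0], [-2, -44, 0], [0, -44, 0], [8, -45, 0], [8, -45, 0]], "twist": [[0, 0, 0], [0, 0, 1.6], [0, 0, 1.5], [0, 0, 1.5], [0, 0, 1.5], [0, 0, 1.5], [0, 0, 1.5], [0, 0, 1.5], [0, 0, 0], [0, 0, 0]], "claw": [0.5, 0.5, 0.5, 0.5, 0.5, 0.5, 0.5, 0.5, 0.5, 0.5]}}

```text
t: 15.8
position: [494.8, -171.6, 165.5]
eef_rot: [-0.0, 0.639, 0.769, 0.0]
wrist_force: [1.5, 0.4, -1.7]
width: 41.5
grasp_force: 41.6
```

Request:
{"name": "carry_out", "arguments": {"slide": [[0, 0, 0], [0, 0, 0]], "twist": [[0, 0, 0], [0, 0, 0]], "claw": [0.5, 0.5]}}

```text
t: 16.05
position: [494.6, -169.9, 165.3]
eef_rot: [-0.001, 0.639, 0.769, 0.0]
wrist_force: [-0.6, 0.6, -1.3]
width: 41.5
grasp_force: 41.6
```

Request:
{"name": "carry_out", "arguments": {"slide": [[-1, -1, -35], [0, 0, -35], [0, 0, -28], [0, 0, -15], [0, 0, -8], [0, 0, 0], [0, 0, 0], [0, 0, 0], [0, 0, 30], [0, 0, 45]], "twist": [[0, 0, 0], [0, 0, 0], [0, 0, 0], [0, 0, 0], [0, 0, 0], [0, 0, 0], [0, 0, 0], [0, 0, 0], [0, 0, 0], [0, 0, 0]], "claw": [0.5, 0.5, 0.5, 0.5, 0.5, 0.5, -0.3, -0.3, -0.3, -0.3]}}

```text
t: 17.3
position: [493.5, -171.1, 119.6]
eef_rot: [-0.001, 0.639, 0.769, -0.0]
wrist_force: [0.3, 0.6, -0.2]
width: 55.1
grasp_force: 0.0
```

Request:
{"name": "carry_out", "arguments": {"slide": [[0, 0, 45], [-8, 42, 0], [-8, 42, 0], [0, 42, 0], [5, 42, 0], [8, 42, 0], [10, 42, 0], [13, 42, 0], [13, 38, 0], [0, 0, 0]], "twist": [[0, 0, 0], [0, 0, -2], [0, 0, -2], [0, 0, -2], [0, 0, -2], [0, 0, -2], [0, 0, -2], [0, 0, -2], [0, 0, -2], [0, 0, 0]], "claw": [-0.3, -0.3, -0.3, -1, -1, -1, -1, -1, -1, -1]}}

```text
t: 18.55
position: [527.9, 163.1, 165.3]
eef_rot: [0.0, 0.738, 0.674, 0.001]
wrist_force: [-0.1, -0.5, -0.7]
width: 85.5
grasp_force: 0.0
```

Run:
```python
from h import *
st=get_state(); print(st['position'],st['eef_rot'],st['width'],st['wrist_force'])
f=grab_frame('wrist'); g=grab_frame('scene'); c=cam(f,st)
save('w6',{'image':np.hstack([f['image'],g['image'][105:297,150:294].repeat(2,0).repeat(2,1)])})
print(proj(c,(526,160.5,73)),proj(c,(510.6,88.5,73)))
```

```text
[527.85818829 163.07351007 165.3229428 ] [2.04111208e-04 7.38375040e-01 6.74389501e-01 1.02947177e-03] 85.52661407796695 [-0.09361146 -0.52909271 -0.71619983]
[253.19999565 205.70935351] [242.51883471 291.17671516]
```

View pics/w6.png

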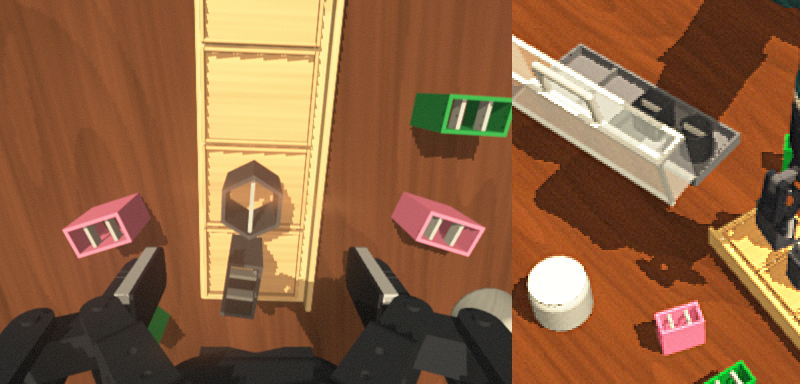

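Request:
{"name": "carry_out", "arguments": {"slide": [[-2, -2.5, -35], [0, 0, -35], [0, 0, -22], [0, 0, -10], [0, 0, 0], [0, 0, 0], [0, 0, 0], [0, 0, 0], [0, 0, 25], [0, 0, 40]], "twist": [[0, 0, 0], [0, 0, 0], [0, 0, 0], [0, 0, 0], [0, 0, 0], [0, 0, 0], [0, 0, 0], [0, 0, 0], [0, 0, 0], [0, 0, 0]], "claw": [-1, -1, -1, -1, 0.5, 0.5, 0.5, 0.5, 0.5, 0.5]}}

```text
t: 19.9
position: [523.2, 157.9, 126.1]
eef_rot: [-0.002, 0.74, 0.673, -0.002]
wrist_force: [-0.1, 0.0, 0.3]
width: 43.7
grasp_force: 40.0
```

Request:
{"name": "carry_out", "arguments": {"slide": [[0, 0, 38], [-10, -42, 0], [-10, -42, 0], [-10, -42, 0], [-10, -42, 0], [-10, -42, 0], [3, -45, 0], [7, -48, 0], [12, -50, 0], [12, -50, 0]], "twist": [[0, 0, 0], [0, 0, 2], [0, 0, 2], [0, 0, 2], [0, 0, 2], [0, 0, 2], [0, 0, 2], [0, 0, 2], [0, 0, 2], [0, 0, 0]], "claw": [0.5, 0.5, 0.5, 0.5, 0.5, 0.5, 0.5, 0.5, 0.5, 0.5]}}

```text
t: 21.15
position: [508.9, -246.2, 165.4]
eef_rot: [-0.0, 0.639, 0.77, 0.0]
wrist_force: [1.0, 0.5, -1.0]
width: 43.5
grasp_force: 40.1
```

Request:
{"name": "carry_out", "arguments": {"slide": [[0, 0, 0], [0, 0, 0]], "twist": [[0, 0, 0], [0, 0, 0]], "claw": [0.5, 0.5]}}

```text
t: 21.4
position: [508.6, -244.3, 165.1]
eef_rot: [-0.001, 0.639, 0.769, 0.0]
wrist_force: [1.1, 0.2, -1.4]
width: 43.9
grasp_force: 40.2
```

Run:
```python
from h import *
st=get_state(); print(st['position'],st['eef_rot'],st['width'],st['wrist_force'])
f=grab_frame('wrist'); g=grab_frame('scene'); c=cam(f,st)
save('w7',{'image':np.hstack([f['image'],g['image'][85:277,150:294].repeat(2,0).repeat(2,1)])})
```

```text
[ 508.58242563 -244.33634265  165.13302679] [-1.05848781e-03  6.38863288e-01  7.69319529e-01  2.01322323e-04] 43.88568063142626 [ 1.13708784  0.15492387 -1.41890238]
```

View pics/w7.png

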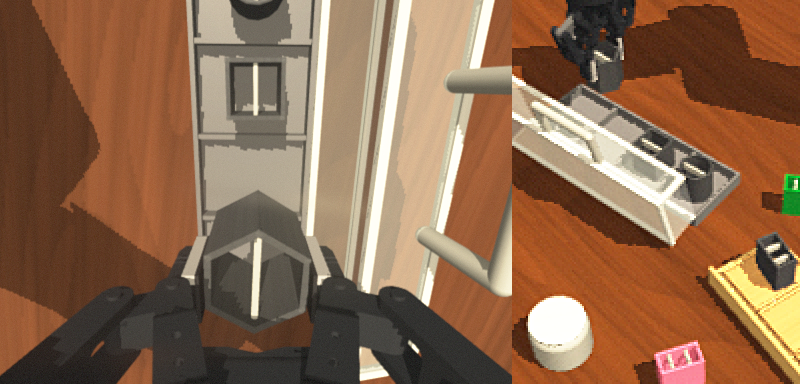

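Request:
{"name": "carry_out", "arguments": {"slide": [[-1, 0, -35], [0, 0, -35], [0, 0, -28], [0, 0, -15], [0, 0, -8], [0, 0, 0], [0, 0, 0], [0, 0, 0], [0, 0, 30], [0, 0, 45]], "twist": [[0, 0, 0], [0, 0, 0], [0, 0, 0], [0, 0, 0], [0, 0, 0], [0, 0, 0], [0, 0, 0], [0, 0, 0], [0, 0, 0], [0, 0, 0]], "claw": [0.5, 0.5, 0.5, 0.5, 0.5, 0.5, -0.3, -0.3, -0.3, -0.3]}}

```text
t: 22.75
position: [507.5, -244.5, 119.4]
eef_rot: [-0.001, 0.639, 0.769, 0.0]
wrist_force: [0.6, -0.7, 1.0]
width: 55.4
grasp_force: 0.0
```

Request:
{"name": "carry_out", "arguments": {"slide": [[0, 0, 45], [-12, 42, 0], [-12, 42, 0], [-8, 42, 0], [-2, 42, 0], [2, 42, 0], [8, 42, 0], [14, 42, 0], [14, 38, 0], [0, 0, 0]], "twist": [[0, 0, 0], [0, 0, -3], [0, 0, -3], [0, 0, -3], [0, 0, -3], [0, 0, -3], [0, 0, -3], [0, 0, -3], [0, 0, -3], [0, 0, 0]], "claw": [-0.3, -0.3, -0.3, -0.3, -0.7, -0.7, -0.7, -0.7, -0.7, -0.7]}}

```text
t: 24.0
position: [513.0, 89.5, 165.5]
eef_rot: [0.0, 0.784, 0.621, 0.001]
wrist_force: [0.2, -0.5, -0.2]
width: 72.3
grasp_force: 0.0
```

Run:
```python
from h import *
st=get_state(); print(st['position'],st['eef_rot'],st['width'],st['wrist_force'])
f=grab_frame('wrist'); g=grab_frame('scene'); c=cam(f,st)
save('w8',{'image':np.hstack([f['image'],g['image'][105:297,150:294].repeat(2,0).repeat(2,1)])})
print(proj(c,(511,88.5,73)))
```

```text
[512.97955738  89.48780508 165.48370389] [2.76268833e-04 7.83520635e-01 6.21364743e-01 1.09259880e-03] 72.30044054038919 [ 0.22498043 -0.45882945 -0.21050525]
[253.14757531 203.97864329]
```

View pics/w8.png

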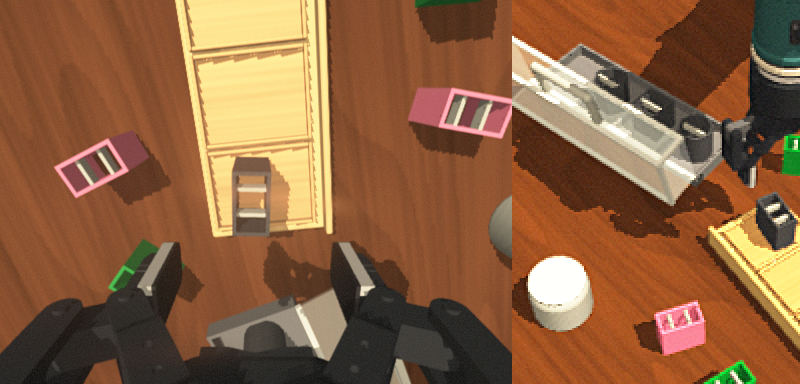

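Request:
{"name": "carry_out", "arguments": {"slide": [[-2, -1, -35], [0, 0, -35], [0, 0, -22], [0, 0, -10], [0, 0, 0], [0, 0, 0], [0, 0, 0], [0, 0, 0], [0, 0, 25], [0, 0, 40]], "twist": [[0, 0, 0], [0, 0, 0], [0, 0, 0], [0, 0, 0], [0, 0, 0], [0, 0, 0], [0, 0, 0], [0, 0, 0], [0, 0, 0], [0, 0, 0]], "claw": [-0.7, -0.7, -0.7, -0.7, 0.7, 0.7, 0.7, 0.7, 0.7, 0.7]}}

```text
t: 25.35
position: [508.2, 86.1, 126.0]
eef_rot: [-0.002, 0.785, 0.62, -0.002]
wrist_force: [-0.1, 0.0, -3.1]
width: 27.5
grasp_force: 40.0
```

Request:
{"name": "carry_out", "arguments": {"slide": [[0, 0, 38], [-8, -43, 0], [-8, -43, 0], [-8, -43, 0], [-8, -43, 0], [7, -46, 0], [10, -46, 0], [9, -47, 0], [9, -47, 0], [10, -47, 0]], "twist": [[0, 0, 0], [0, 0, 3], [0, 0, 3], [0, 0, 3], [0, 0, 3], [0, 0, 3], [0, 0, 3], [0, 0, 3], [0, 0, 3], [0, 0, 0]], "claw": [0.7, 0.7, 0.7, 0.7, 0.7, 0.7, 0.7, 0.7, 0.7, 0.7]}}

```text
t: 26.6
position: [522.9, -320.1, 164.9]
eef_rot: [-0.001, 0.639, 0.77, 0.0]
wrist_force: [0.7, 0.2, -2.8]
width: 27.6
grasp_force: 40.2
```

Request:
{"name": "carry_out", "arguments": {"slide": [[0, 0, 0], [0, 0, 0]], "twist": [[0, 0, 0], [0, 0, 0]], "claw": [0.7, 0.7]}}

```text
t: 26.85
position: [522.6, -318.2, 164.8]
eef_rot: [-0.001, 0.639, 0.769, 0.0]
wrist_force: [0.5, 0.7, -2.6]
width: 27.9
grasp_force: 40.2
```

Request:
{"name": "carry_out", "arguments": {"slide": [[-1, 0, -35], [0, 0, -35], [0, 0, -28], [0, 0, -15], [0, 0, -8], [0, 0, 0], [0, 0, 0], [0, 0, 0], [0, 0, 30], [0, 0, 45]], "twist": [[0, 0, 0], [0, 0, 0], [0, 0, 0], [0, 0, 0], [0, 0, 0], [0, 0, 0], [0, 0, 0], [0, 0, 0], [0, 0, 0], [0, 0, 0]], "claw": [0.7, 0.7, 0.7, 0.7, 0.7, 0.7, 0, 0, 0, 0]}}

```text
t: 28.1
position: [521.5, -318.4, 119.4]
eef_rot: [-0.001, 0.639, 0.769, 0.0]
wrist_force: [0.6, -0.7, -0.6]
width: 42.6
grasp_force: 0.0
```

Request:
{"name": "carry_out", "arguments": {"slide": [[0, 0, 45], [0, 0, 50], [0, 0, 45], [15, 23, 0], [15, 23, 0], [15, 23, 0], [15, 23, 0], [15, 23, 0], [10, 14, 0], [0, 0, 0]], "twist": [[0, 0, 0], [0, 0, 0], [0, 0, 0], [0, 0, 0], [0, 0, 0], [0, 0, 0], [0, 0, 0], [0, 0, 0], [0, 0, 0], [0, 0, 0]], "claw": [0, 0, 0, 0, 0, 0, 0, 0, 0, 0]}}

```text
t: 29.35
position: [607.6, -189.2, 260.2]
eef_rot: [0.0, 0.638, 0.77, 0.0]
wrist_force: [0.2, 0.5, 0.8]
width: 42.4
grasp_force: 0.0
```

Run:
```python
from h import *
st=get_state(); print(st['position'],st['eef_rot'],st['width'],st['wrist_force'])
f=grab_frame('wrist'); g=grab_frame('scene'); c=cam(f,st)
save('w9',{'image':np.hstack([f['image'],g['image'][85:277,130:274].repeat(2,0).repeat(2,1)])})
for z in (160,165,170): print([proj(c,(610+dx,-189+dy,z)).round() for dx,dy in ((7.2,-38.3),(-7.2,38.3))])
```

```text
[ 607.59643318 -189.2146931   260.19099552] [3.81929735e-04 6.38127135e-01 7.69930914e-01 4.96438605e-05] 42.438150595472 [0.21059828 0.47304355 0.77570485]
[array([259., 245.]), array([259., 147.])]
[array([259., 248.]), array([259., 148.])]
[array([259., 251.]), array([259., 150.])]
```

View pics/w9.png

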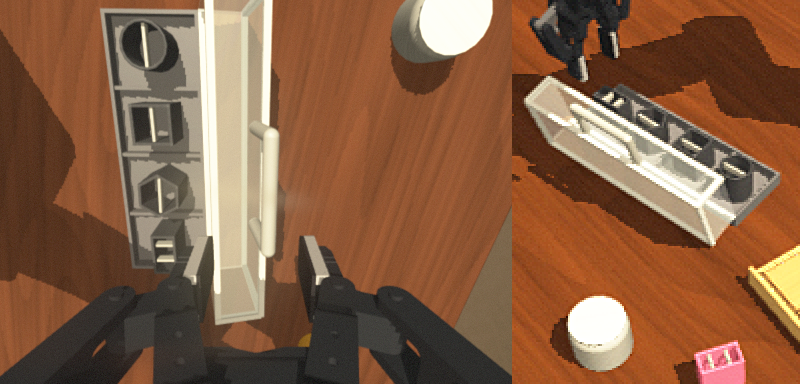

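Request:
{"name": "carry_out", "arguments": {"slide": [[4, 1, -30], [4, 0.5, -30], [0, 0, -25], [0, 0, -10], [0, 0, 0], [0, 0, 0], [0, 0, 0], [0, 0, 0], [0, 0, 0], [0, 0, 0]], "twist": [[0, 0, 0], [0, 0, 0], [0, 0, 0], [0, 0, 0], [0, 0, 0], [0, 0, 0], [0, 0, 0], [0, 0, 0], [0, 0, 0], [0, 0, 0]], "claw": [0, 0, 0, 0, 0, 0.8, 0.8, 0.8, 0.8, 0.8], "force": 30}}

```text
t: 30.7
position: [616.4, -188.8, 167.1]
eef_rot: [0.002, 0.639, 0.769, 0.001]
wrist_force: [3.8, -0.6, 5.9]
width: 10.5
grasp_force: 29.5
```

Run:
```python
from h import *
print(get_state()['position'])
a=np.radians(10.6);ex=np.array([np.cos(a),np.sin(a)])
p=lambda t:np.array([-150*np.cos(t)+40*np.sin(t),150*np.sin(t)+40*np.cos(t)])
T=np.linspace(1.755,0,21)
print([[*(ex*d[0]).round(1).tolist(),float(d[1].round(1))] for d in (p(T[i+1])-p(T[i]) for i in range(20))])
```

```text
[ 616.36953179 -188.76119255  167.11776392]
[[-12.3, -2.3, 5.3], [-12.7, -2.4, 4.2], [-13.0, -2.4, 3.0], [-13.3, -2.5, 1.9], [-13.4, -2.5, 0.7], [-13.4, -2.5, -0.5], [-13.3, -2.5, -1.7], [-13.1, -2.4, -2.9], [-12.8, -2.4, -4.0], [-12.4, -2.3, -5.2], [-11.9, -2.2, -6.2], [-11.3, -2.1, -7.3], [-10.6, -2.0, -8.3], [-9.9, -1.9, -9.2], [-9.1, -1.7, -10.0], [-8.2, -1.5, -10.8], [-7.2, -1.3, -11.5], [-6.2, -1.2, -12.1], [-5.1, -1.0, -12.6], [-4.0, -0.8, -13.0]]
```

Request:
{"name": "carry_out", "arguments": {"slide": [[-12.3, -2.3, 5.3], [-12.7, -2.4, 4.2], [-13, -2.4, 3], [-13.3, -2.5, 1.9], [-13.4, -2.5, 0.7], [-13.4, -2.5, -0.5], [-13.3, -2.5, -1.7], [-13.1, -2.4, -2.9], [-12.8, -2.4, -4], [-12.4, -2.3, -5.2]], "twist": [[0, 0, 0], [0, 0, 0], [0, 0, 0], [0, 0, 0], [0, 0, 0], [0, 0, 0], [0, 0, 0], [0, 0, 0], [0, 0, 0], [0, 0, 0]], "claw": [0.8, 0.8, 0.8, 0.8, 0.8, 0.8, 0.8, 0.8, 0.8, 0.8]}}

```text
t: 31.95
position: [485.4, -211.8, 166.9]
eef_rot: [0.0, 0.639, 0.77, 0.001]
wrist_force: [2.4, 3.3, 0.3]
width: 10.5
grasp_force: 32.3
```

Request:
{"name": "carry_out", "arguments": {"slide": [[-11.9, -2.2, -6.2], [-11.3, -2.1, -7.3], [-10.6, -2, -8.3], [-9.9, -1.9, -9.2], [-9.1, -1.7, -10], [-8.2, -1.5, -10.8], [-7.2, -1.3, -11.5], [-6.2, -1.2, -12.1], [-5.1, -1, -12.6], [0, 0, 0]], "twist": [[0, 0, 0], [0, 0, 0], [0, 0, 0], [0, 0, 0], [0, 0, 0], [0, 0, 0], [0, 0, 0], [0, 0, 0], [0, 0, 0], [0, 0, 0]], "claw": [0.8, 0.8, 0.8, 0.8, 0.8, 0.8, 0.8, 0.8, 0.8, 0.8]}}

```text
t: 33.2
position: [404.2, -226.3, 75.2]
eef_rot: [-0.002, 0.639, 0.769, 0.0]
wrist_force: [2.3, 4.0, -3.4]
width: 10.7
grasp_force: 34.7
```

Request:
{"name": "carry_out", "arguments": {"slide": [[-2, -0.5, -5], [-1, 0, -4], [0, 0, -3], [0, 0, 0], [0, 0, 0]], "twist": [[0, 0, 0], [0, 0, 0], [0, 0, 0], [0, 0, 0], [0, 0, 0]], "claw": [0.8, 0.8, 0.8, 0.8, 0.8]}}

```text
t: 33.83
position: [401.1, -226.9, 64.9]
eef_rot: [-0.003, 0.639, 0.769, -0.0]
wrist_force: [-2.7, 5.3, 0.7]
width: 10.6
grasp_force: 35.3
```

Request:
{"name": "carry_out", "arguments": {"slide": [[0, 0, -2], [0, 0, -2], [0, 0, -2], [0, 0, 0], [0, 0, 0]], "twist": [[0, 0, 0], [0, 0, 0], [0, 0, 0], [0, 0, 0], [0, 0, 0]], "claw": [0.8, 0.8, 0.8, 0.8, 0.8]}}

```text
t: 34.45
position: [400.1, -227.1, 60.9]
eef_rot: [-0.004, 0.639, 0.77, -0.001]
wrist_force: [-10.2, 7.0, 13.8]
width: 10.6
grasp_force: 36.8
```

Request:
{"name": "carry_out", "arguments": {"slide": [[0, 0, 1], [0, 0, 0], [0, 0, 0], [0, 0, 30], [0, 0, 45], [-10, 0, 45], [-20, -20, 45], [-20, -20, 30], [0, 0, 0]], "twist": [[0, 0, 0], [0, 0, 0], [0, 0, 0], [0, 0, 0], [0, 0, 0], [0, 0, 0], [0, 0, 0], [0, 0, 0], [0, 0, 0]], "claw": [0, 0, 0, 0, 0, 0, 0, 0, 0]}}

```text
t: 35.58
position: [352.9, -270.0, 258.8]
eef_rot: [0.003, 0.64, 0.768, -0.001]
wrist_force: [0.1, 0.4, -0.4]
width: 42.6
grasp_force: 0.0
```

Run:
```python
from h import *
st=get_state(); print(st['position'],st['wrist_force'])
f=grab_frame('side'); g=grab_frame('scene')
save('w10',{'image':np.hstack([f['image'][80:210,200:340].repeat(3,0).repeat(3,1)[:380],g['image'][100:195,150:245].repeat(4,0).repeat(4,1)])})
D,S=cam(f),cam(g)
o=np.array([500.5,-208,0]);a=np.radians(10.6);ex=np.array([np.cos(a),np.sin(a),0]);ey=np.array([-np.sin(a),np.cos(a),0])
for x,y in ((-50,152),(50,152),(-100,39)):
  for z in (60.5,70.5): P=o+x*ex+y*ey+[0,0,z]; print(x,y,z,((proj(D,P)-[200,80])*3).round(),((proj(S,P)-[150,100])*4+[420,0]).round())
```

```text
[ 352.94067611 -269.99868955  258.75472049] [ 0.10368879  0.38683897 -0.40419737]
-50 152 60.5 [315. 255.] [878. 242.]
-50 152 70.5 [316. 244.] [878. 232.]
50 152 60.5 [181. 265.] [787. 332.]
50 152 70.5 [181. 254.] [786. 322.]
-100 39 60.5 [344. 171.] [791. 132.]
-100 39 70.5 [346. 160.] [791. 122.]
```

View pics/w10.png

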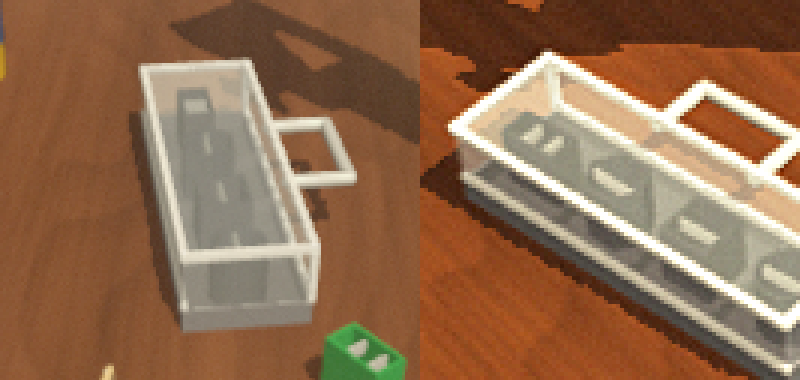

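The picture shows the cover flush on the case, with its front corner at (316,242) against a predicted (316,244). All four dies stand upright inside.

```bash
python3 -c "
from station import *
print(job_done())"
```

```text
the job is handed in; nothing more can be done
None
```

The job is handed in: the four dies stand upright in the bays in row order (round, square, hexagon, oblong from left to right), the cover is closed, and the gripper is clear; the hand-in returned no verdict.

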